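# Raise the counterweighted bench lamp and switch it on

## Task

Set up the counterweighted bench lamp: with closed fingers, lightly push its lowered head up and back past the balance point until the arm swings over and stays raised by itself, then press the push switch on its foot fully down and let go. Only push and press: do not grip, lift or shift the lamp, do not press the switch before the arm is up, and leave the things around it where they are.

Things in the scene. Friction and masses are not known exactly. Their poses are not given: they have to be found in the camera images.
- lamp: The lamp's foot, loose on the table, 4 kg: a dark steel plate 270 x 150 x 18 mm with an aluminium fork post (48 mm wide, top 116 mm above the table, hinge pin 56 mm long) standing at x = +60 mm. Origin: centre of the plate's underside. +x runs along the plate towards the post; the lowered arm and head point to -x, roughly towards the robot.
- lamp_arm: The swinging arm (0.5 to 0.75 kg). Origin: on its hinge axis, 100 mm above the table at x = +60 mm, y = 0 of the foot; its y axis is the hinge and, lowered, its axes are parallel to the foot's. Swing = tilt of its z axis, head going up and back: 0 lowered (may start up to 0.1 and sink to 0), balance at about 0.57 rad, upper stop 1.0 rad. Past balance it falls over to the upper stop by itself, damped.
- head_center (a point): Centre of the lamp head: a flat aluminium box 60 (x) x 90 (y) x 24 (z) mm in the arm's axes, smooth (friction about 0.35), white diffuser beneath, at (-165, 0, +110) mm from the hinge. A bar 14 mm wide joins it to the hinge, 33 deg above level when lowered, about upright when raised.
- weight_center (a point): Centre of the steel counterweight, a cylinder 52 mm in diameter and 50 mm long (along y), on a short crank at (+53, 0, +63) mm from the hinge in the arm's axes: on the upper rear side, away from the head.
- head_edge (a point): Middle of the head's lower front edge, (-195, 0, +98) mm from the hinge in the arm's axes: 198 mm above the table when lowered, 218 mm from the hinge axis. It leads the head all the way up: fingers pointing down can push it along the foot's +x, following its arc about the hinge. This takes 2 to 5 N, less higher up.
- switch_top (a point): Centre of the top of the round grey push switch (26 mm diameter, in a black 42 mm housing 12 mm high) on the lamp's foot at x = -60 mm, y = +45 mm of the foot, 40 mm above the table. Beside and under the lowered head; free to reach from above once the arm is raised. Its axis is vertical.
- switch (a joint): Travel of the push switch: 0 out, 0.006 m fully down; fully down takes 4 N; it springs back when let go.
- tube_a: Bystander: upright cardboard tube, 42 mm diameter, 75 mm high. Origin: centre of underside.
- tube_b: Bystander: another upright cardboard tube, 42 mm diameter, 75 mm high. Origin: centre of underside.
- paper_cup: Bystander: paper cup, 72 mm diameter at the rim, 85 mm high. Origin: centre of underside.
- dish: Bystander: white ceramic dish, 110 mm diameter, 30 mm high. Origin: centre of underside.
- driver: Bystander: screwdriver with yellow handle, lying flat, about 200 mm long. Origin: on its underside, near its middle.
- holder: Bystander: brass bulb holder, standing, 42 mm diameter, 56 mm high. Origin: centre of underside.
- tape: Bystander: roll of white tape lying flat, 76 mm diameter, 22 mm high. Origin: centre of underside.

How it is judged:
On the way, in this order (a step that is already met when the one before it is completed fails the run):
1. the lamp's arm is over and raised against its upper stop (angle between lamp_arm's own z axis and vertical above 0.9 rad), for 0.2 s.
2. the switch is pressed fully down with the arm raised (value of joint switch above 0.0045 m and angle between lamp_arm's own z axis and vertical above 0.9 rad), for 0.05 s.
At the end, for the whole second after the job is handed in: The arm rests raised (swing above 0.9 rad, still), the switch has been pressed fully (over 4.5 mm) after the arm was up and has sprung back, and the lamp stands flat within 30 mm of where it stood (angle between lamp_arm's own z axis and vertical above 0.9 rad and angular speed of lamp_arm below 0.1 rad/s and value of joint switch below 0.002 m and distance of lamp from where it was at the start of the episode below 0.03 m and angle between lamp's own z axis and vertical below 0.05 rad); the robot touches nothing.
It fails at once if the lamp is shifted more than 30 mm (distance of lamp from where it was at the start of the episode above 0.03 m).
It fails at once if the lamp is lifted or tipped (height (world z) of lamp above 0.008 m or angle between lamp's own z axis and vertical above 0.1 rad).
It fails at once if the lamp's arm is gripped or forced (over 30 N from the fingers) (contact force between the fingers and lamp_arm above 30 N).
It fails at once if the switch is pressed before the arm is past its balance point (value of joint switch above 0.003 m and angle between lamp_arm's own z axis and vertical below 0.6 rad).
It fails at once if something standing around the lamp is moved more than 30 mm or knocked over (distance of any of tube_a, tube_b, paper_cup, dish, driver, holder, tape from where it was at the start of the episode above 0.03 m or angle between any of tube_a, tube_b, paper_cup, holder's own z axis and vertical above 0.5 rad).
It also fails if it takes over 51 s, if anything falls off the work surface, if the arm or the gripper's body presses on something with over 40 N, if the wrist force passes 120 N, or if a joint passes its speed limit or range.

## Robot

A 6-joint arm with a two-finger parallel gripper is mounted at the origin on the work surface. World frame = base frame: x ahead of the robot, y to its left, z up, the work surface at z = 0. Lengths are in m, angles in rad, forces in N, time in s.
With the tool pointing down it reaches from about 0.25 to 0.775 m from the base axis. Payload 4 kg.
Tool frame: the origin (TCP) lies between the finger pads; the fingertips stand 17 mm ahead of it and the grasp point (between the pads) lies 2 mm behind it; z points along the fingers, y is the line along which they close (so a half turn about z gives the same grasp; the last joint's range is limited). The gripper opens to 85 mm and grips with 20 to 120 N. Pads are 22 mm wide; open, the fingers measure 114 mm over their backs; the gripper's body (76 mm by 85 mm) begins 54 mm behind the grasp point. The pads swing forward as they close: fully open they stand 13 mm farther back than shut.
Start: joints at [1.242, 0.087, 1.371, -0, 1.684, -0.103], TCP at [0.123, 0.536, 0.248] pointing down, gripper open.
Joint ranges: [-3.1, 3.1], [-0.76, 2.03], [0.27, 2.55], [-1.08, 4.22], [0.17, 2.65], [-2.57, 2.57]. Speed limits (rad/s): [2.79, 2.79, 3.14, 3.14, 3.14, 3.14].

## Interface

Orientations are given as a unit quaternion [x, y, z, w].
In Python, from cell import status, imaging, hand_in gives the robot as it stands.
- The arm moves only by the tool apply_moves, never from a script. Its argument "rows" is a list of rows, each a list of 4 numbers: the shift along the world's x, y, z in mm, then the turn about the world's z in rad. In form: [[tx, ty, tz, yaw], ...]. A call has 1 to 8 rows; each row shifts and turns the commanded pose from where the row before left it; what a row does not reach is not made up. A row lasts 1/10 s, in which the tool goes at most 50 mm and 8.59 degrees, less where a joint would pass 70% of its speed; a pose out of reach is approached as far as the arm can. A call with a gripper value outside its range is refused whole. "hand" is the closure, from 0 (fully open) to 1 (shut), set as the call begins (left out, the last holds). The fingers move at their own pace and stop on an object; the grip force is fixed at half the most. Time passes only in rows, so rows that do not move let the fingers close. It gives the time, the measured TCP pose, the force, the opening and the grip force at its end, in the units of the state.
- status.get_obs(): the state, without advancing time (a new reading comes with each control period).
- imaging.grab_frame(name): name is "scene" or "top" or "wrist"; returns the picture (400x640x3 uint8, blue, green, red); there is no depth.
- imaging.get_calibration(name): a dict with "fx", "fy", "cx", "cy" (pixels), "position" and "orientation" of the camera in the world; the wrist camera has in their place "T_tool_cam" (4x4, takes a point from camera to tool coordinates, whose origin is the TCP and whose axes are the flange's). Camera axes: x right, y up, looking along -z (the intrinsics and any distortion apply to the point x, -y, -z); pixel columns grow to the right and rows downward; lengths in m; the calibration is good to about 2 mm. A picture is of the moment at which its call begins: read the wrist's pose just before it. get_calibration takes no time and is no camera call.
- hand_in(): hands the job in; it is judged then, once.
The state is a dict: "clock": time; "q": joint angles; "qvel": joint speeds; "tau": joint torques, N m; "ee_pos": TCP position; "orientation": TCP orientation; "force": force on the tool from outside, world axes, zero at the start; "torque": the same for the moment, N m; "opening": finger opening in m; "grasp_force": force on a finger pad.
Only numpy, scipy, OpenCV 4.12 (cv2) and the standard library are available. Lean on these libraries where they do the work, as an engineer would, in place of code of your own. Each camera call takes 0.05 s, during which the arm holds its last target. There are 200 camera calls.

## Working session

There is one attempt and no reset: what is moved stays moved. The work goes in short steps, Python scripts to look and compute and a tool call to move; the robot and the scene stay as the last step left them, time stands still between calls to the robot, and variables do not carry over. Pictures are saved under pics/ and viewed, at most 10 in all, crops included, and the job is handed in when it is done.

Besides the shell and the picture viewer there is one more tool, called after ">>>" as name(argument=value, ...) on one line, values as JSON. apply_moves: Moves the arm, as the interface text tells. Its arguments: {"type":"object","properties":{"rows":{"type":"array"},"hand":{"type":"number"}},"required":["rows"]}

```bash
mkdir -p pics; python3 - <<'E'
from cell import status, imaging
import cv2
for n in("scene","top"):
    cv2.imwrite(f"pics/{n}0.png",imaging.grab_frame(n)); print(n,imaging.get_calibration(n))
print(imaging.get_calibration("wrist"))
print(status.get_obs())
E
```

```text
scene {'fx': 466.99997462331777, 'fy': 466.99997462331777, 'cx': 328.7643238803031, 'cy': 206.9276447443782, 'position': array([0.93211927, 0.49413101, 0.98279517]), 'orientation': array([0.08484527, 0.26878674, 0.91852093, 0.27726208])}
top {'fx': 480.02048385008084, 'fy': 480.02048385008084, 'cx': 318.7125522314098, 'cy': 198.58558630799178, 'position': array([0.38447972, 0.05669814, 1.43518526]), 'orientation': array([-0.06282693,  0.0722673 ,  0.71232601, -0.69528546])}
{'fx': 347.7522072919187, 'fy': 347.7522072919187, 'cx': 323.8132868982789, 'cy': 204.18311454786985, 'T_tool_cam': array([[-1.09598906e-04,  9.57702706e-01,  2.87759474e-01,
         7.36285492e-02],
       [ 9.99999978e-01,  1.56517826e-04, -1.40042798e-04,
        -3.58104766e-04],
       [-1.79158854e-04,  2.87759453e-01, -9.57702702e-01,
        -1.25980545e-01],
       [ 0.00000000e+00,  0.00000000e+00,  0.00000000e+00,
         1.00000000e+00]])}
{'clock': 0.1, 'q': array([ 1.24192825e+00,  8.79020842e-02,  1.37210871e+00, -1.82246749e-05,
        1.68361383e+00, -1.03069738e-01]), 'qvel': array([-0.00039427, -0.00206722, -0.00493782,  0.00089399,  0.00100967,
       -0.00145795]), 'tau': array([ 1.97034533e-03, -3.53011894e+01, -3.14221573e+01, -5.23603501e-05,
        7.92065577e-03, -1.67620362e-05]), 'ee_pos': array([0.12299476, 0.53564313, 0.24724184]), 'orientation': array([ 1.12660434e-01,  9.93633028e-01, -9.94323609e-04, -2.08874379e-04]), 'force': array([ 0.6109001 , -0.24911078, -0.09246451]), 'torque': array([-0.00737313,  0.00424847,  0.03229486]), 'grasp_force': 0.0, 'opening': 0.08537790782242498}
```

View pics/top0.png

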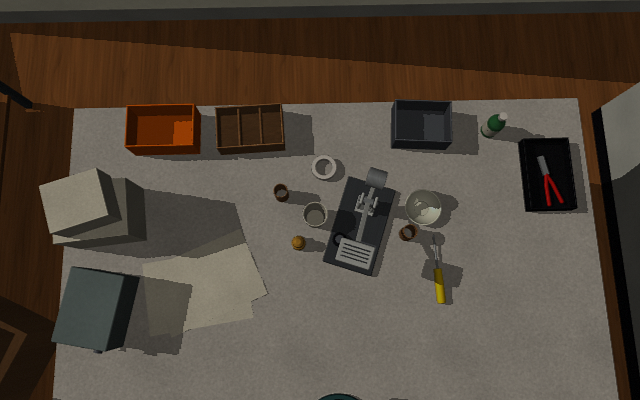

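View pics/scene0.png

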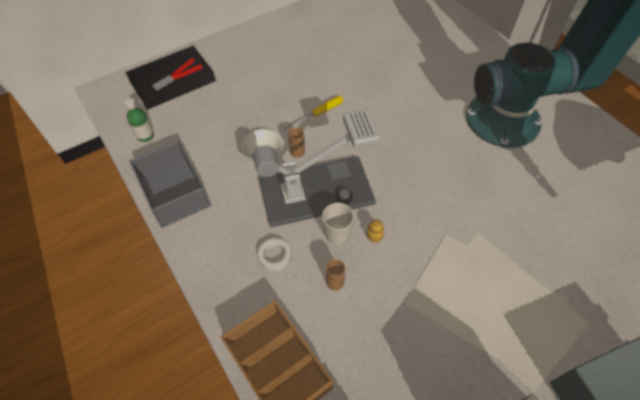

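The top view shows the lamp plate with corners at about (345,177), (399,190), (374,277) and (323,264). The head is at (356,254) and the post at (367,203). The cup (315,214) and dish (423,208) sit beside it. Next I'll enlarge this area to get precise corners.

```bash
python3 - <<'E'
import cv2
a=cv2.imread("pics/top0.png")[155:295,265:465]
cv2.imwrite("pics/top0c.png",cv2.resize(a,None,fx=4,fy=4,interpolation=cv2.INTER_CUBIC))
E
cat > h.py <<'E'
import numpy as np
from scipy.spatial.transform import Rotation as R
from cell import imaging,status
def cam(n,ee=None):
    c=imaging.get_calibration(n)
    if n=="wrist":
        o=ee or status.get_obs(); T=np.eye(4); T[:3,:3]=R.from_quat(o["orientation"]).as_matrix(); T[:3,3]=o["ee_pos"]
        T=T@c["T_tool_cam"]; return c,T[:3,:3],T[:3,3]
    return c,R.from_quat(c["orientation"]).as_matrix(),np.array(c["position"])
def p2w(C,u,v,z):
    c,r,p=C; d=r@[(u-c["cx"])/c["fx"],-(v-c["cy"])/c["fy"],-1]; return p+d*(z-p[2])/d[2]
def w2p(C,X):
    c,r,p=C; q=(np.atleast_2d(X)-p)@r; return np.c_[c["cx"]-c["fx"]*q[:,0]/q[:,2], c["cy"]+c["fy"]*q[:,1]/q[:,2]]
E
```

```text
(no output)
```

View pics/top0c.png

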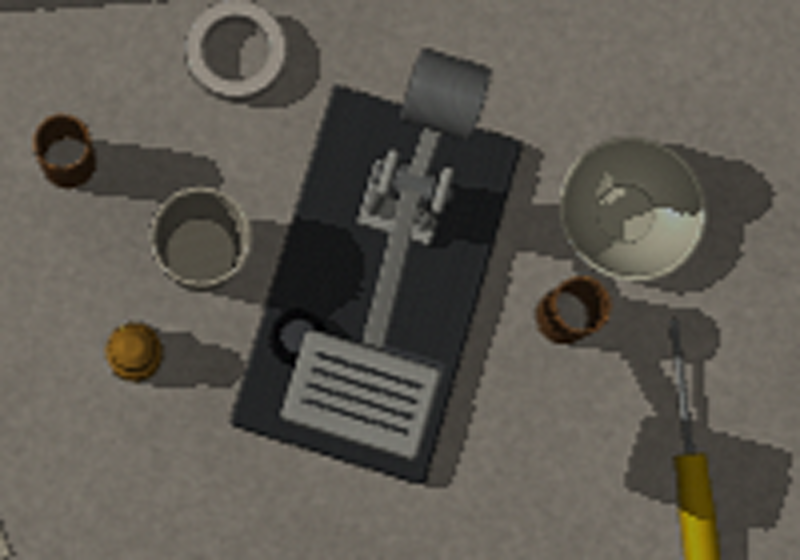

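Crop: the plate's top corners are (335,87), (523,142), (425,485) and (233,425). The head-top corners are (308,330), (442,368), (415,460) and (281,417). The switch peeks out at (297,337), left of the head.

```bash
python3 - <<'E'
from h import *
C=cam("top")
f=lambda u,v,z:p2w(C,265+u/4-.4,155+v/4-.4,z)
P=np.array([f(*p,.018) for p in[(335,87),(523,142),(425,485),(233,425)]])
print(P.round(4)); print("sides",[np.linalg.norm(P[i]-P[i-1]).round(4) for i in range(4)])
loc=np.array([[.135,.075],[.135,-.075],[-.135,-.075],[-.135,.075]])
c=P.mean(0); d=(P[:,:2]-c[:2]); 
th=np.angle(((d[:,0]+1j*d[:,1])*(loc[:,0]-1j*loc[:,1])).sum()); print("c",c,"th",th)
x=np.array([np.cos(th),np.sin(th)]); y=np.array([-x[1],x[0]])
for sw in(0,.1):
    k,s=np.cos(sw),np.sin(sw)
    # head going up: rotate (x,z) : x'=x c + z s, z'=-x s+z c
    L=[]
    for hx,hy in[(-.135,.045),(-.135,-.045),(-.195,-.045),(-.195,.045)]:
        X=hx*k+.122*s; Z=-hx*s+.122*k
        L.append([*(c[:2]+x*(.06+X)+y*hy),.1+Z])
    print(sw,((w2p(C,np.array(L))-[264.6,154.6])*4).round(0).tolist())
for n,X in dict(switch=(-.06,.045,.04),edge=(-.135,0,.198),post=(.06,0,.1)).items(): 
    W=[*(c[:2]+x*X[0]+y*X[1]),X[2]]; print(n,np.round(W,4),((w2p(C,W)-[264.6,154.6])*4).round())
for n,u,v,z in[("tube_a",65,137,.075),("cup",200,237,.085),("holder",134,350,.05),("tube_b",573,309,.075),("dish",633,209,.03),("tape",236,50,.022)]: 
    W=f(u,v,z)[:2]; print(n,W.round(3),"foot frame",((W-c[:2])@x).round(3),((W-c[:2])@y).round(3))
E
```

```text
[[ 0.7255 -0.0575  0.018 ]
 [ 0.6795 -0.1981  0.018 ]
 [ 0.4255 -0.1122  0.018 ]
 [ 0.4725  0.0268  0.018 ]]
sides [np.float64(0.2667), np.float64(0.1479), np.float64(0.2682), np.float64(0.1467)]
c [ 0.57574438 -0.08527634  0.018     ] th -0.3231331103022248
0 [[309.0, 329.0], [445.0, 371.0], [419.0, 463.0], [282.0, 420.0]]
0.1 [[316.0, 308.0], [454.0, 350.0], [429.0, 441.0], [289.0, 398.0]]
switch [ 0.5331 -0.0236  0.04  ] [[300. 338.]]
edge [ 0.4477 -0.0424  0.198 ] [[348. 444.]]
post [ 0.6326 -0.1043  0.1   ] [[414. 186.]]
tube_a [0.679 0.144] foot frame 0.025 0.25
cup [0.602 0.048] foot frame -0.018 0.135
holder [0.526 0.097] foot frame -0.105 0.157
tube_b [ 0.545 -0.217] foot frame 0.013 -0.134
dish [ 0.624 -0.275] foot frame 0.106 -0.165
tape [0.755 0.017] foot frame 0.138 0.154
```

The lamp pose fits well: foot at (0.576, -0.085), yaw -0.323, swing about 0. The reprojected head and switch match the picture. Next I'll close the fingers and approach in front of the head edge.

>>> apply_moves(hand=1, rows=[[18,-35,0,-0.012],[18,-35,0,-0.012],[18,-35,0,-0.012],[18,-35,0,-0.012],[18,-35,0,-0.012],[18,-35,0,-0.012],[18,-35,0,-0.012],[18,-35,0,-0.013]])

```text
clock: 0.9
ee_pos: [0.2673, 0.2545, 0.2479]
orientation: [0.161, 0.987, -0.0, -0.0]
force: [0.7, -0.6, 0.5]
opening: 0.0001
grasp_force: 0.0
```

>>> apply_moves(rows=[[16,-35,0,0],[16,-35,0,0],[16,-35,0,0],[16,-35,0,0],[16,-35,0,0],[16,-35,0,0],[16,-35,0,0],[0,0,0,0]])

```text
clock: 1.7
ee_pos: [0.38, 0.0076, 0.2475]
orientation: [0.164, 0.986, -0.001, -0.001]
force: [0.2, -0.1, 0.1]
opening: -0.0001
grasp_force: 0.0
```

>>> apply_moves(rows=[[10,-16,-10,0],[10,-17,-10,0],[0,0,-12,0],[0,0,-10,0],[0,0,0,0]])

```text
clock: 2.2
ee_pos: [0.3977, -0.0208, 0.2042]
orientation: [0.16, 0.987, 0.0, -0.002]
force: [-1.0, -0.0, -0.0]
opening: 0.0003
grasp_force: 0.0
```

```bash
python3 - <<'E'
from h import *
import cv2
o=status.get_obs(); C=cam("wrist",o); w=imaging.grab_frame("wrist"); s=imaging.grab_frame("scene")
c=np.array([.5757,-.0853]); th=-.3231; x=np.array([np.cos(th),np.sin(th)]); y=np.array([-x[1],x[0]])
print(o["ee_pos"],(o["ee_pos"][:2]-c)@x,(o["ee_pos"][:2]-c)@y,o["force"])
for X in[(-.135,.045,.222),(-.135,-.045,.222),(-.06,.045,.04)]:
    p=w2p(C,[*(c+x*X[0]+y*X[1]),X[2]])[0]; print(p); cv2.circle(w,tuple(int(i) for i in p),3,(0,0,255),1)
a=cv2.resize(s[70:270,220:420],(400,400),interpolation=cv2.INTER_CUBIC)
cv2.imwrite("pics/m1.png",np.hstack([cv2.resize(w,(400,250)),cv2.resize(a,(250,250))]))
E
```

```text
[ 0.39765686 -0.02081485  0.20424082] -0.18930495694742477 0.004618344915268113 [-0.99663001 -0.04378462 -0.00733464]
[424.7500984  430.83514632]
[201.49638568 430.66953191]
[365.78673799 319.79391455]
```

View pics/m1.png

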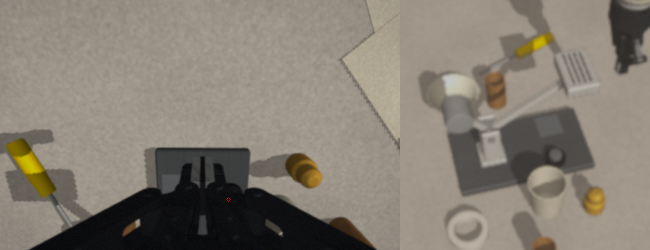

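The wrist view shows the fingers lined up with the plate, whose near edge is centred at about (202,150). The scene crop shows the gripper a gap ahead of the head. I'll approach to near contact.

>>> apply_moves(rows=[[8,-4,0,0],[8,-4,0,0],[8,-4,0,0],[7,-2,0,0],[0,0,0,0],[0,0,0,0]])

```text
clock: 2.9
ee_pos: [0.4303, -0.036, 0.2062]
orientation: [0.161, 0.987, 0.0, -0.0]
force: [0.6, 0.0, 0.0]
opening: 0.0001
grasp_force: 0.0
```

>>> apply_moves(rows=[[2,-0.6,0,0],[2,-0.6,0,0],[2,-0.7,0,0],[2,-0.7,0,0],[2,-0.7,0,0],[0,0,0,0]])

```text
clock: 3.5
ee_pos: [0.4396, -0.039, 0.2063]
orientation: [0.161, 0.987, 0.0, -0.001]
force: [-3.9, 0.0, 2.8]
opening: 0.0001
grasp_force: 1.8
```

Contact is made with about 4 N. Next I follow the edge's arc.

>>> apply_moves(rows=[[2.1,-0.7,3.5,0],[2.1,-0.7,3.5,0],[2.1,-0.7,3.5,0],[2.1,-0.7,3.5,0],[3.1,-1,4.6,0],[3.1,-1,4.6,0],[3.1,-1,4.6,0],[3.1,-1.1,4.6,0]])

```text
clock: 4.3
ee_pos: [0.4595, -0.0458, 0.2394]
orientation: [0.161, 0.987, 0.0, -0.002]
force: [-7.1, 2.3, 4.0]
opening: 0.0003
grasp_force: 3.9
```

>>> apply_moves(rows=[[3.5,-1.2,4.3,0],[3.5,-1.2,4.3,0],[3.6,-1.2,4.3,0],[3.6,-1.2,4.3,0],[3.9,-1.3,3.9,0],[4,-1.3,3.9,0],[4,-1.3,3.9,0],[4,-1.3,3.9,0]])

```text
clock: 5.1
ee_pos: [0.4916, -0.0564, 0.2719]
orientation: [0.161, 0.987, -0.0, 0.0]
force: [-1.7, 0.2, 1.7]
opening: -0.0
grasp_force: 1.1
```

>>> apply_moves(rows=[[4.3,-1.4,3.4,0],[4.3,-1.4,3.4,0],[4.3,-1.5,3.4,0],[4.3,-1.5,3.5,0],[4.6,-1.5,3,0],[4.6,-1.6,3,0],[4.7,-1.6,2.9,0],[4.7,-1.6,2.9,0]])

```text
clock: 5.9
ee_pos: [0.5274, -0.0684, 0.2972]
orientation: [0.161, 0.987, 0.0, 0.0]
force: [0.5, 0.0, -0.7]
opening: -0.0003
grasp_force: 0.1
```

>>> apply_moves(rows=[[4.9,-1.6,2.4,0],[4.9,-1.6,2.4,0],[4.9,-1.6,2.4,0],[0,0,0,0],[-5,1.6,0,0],[-10,3.2,0,0],[-15,5,0,0],[-15,5,0,0]])

```text
clock: 6.7
ee_pos: [0.4951, -0.0578, 0.3041]
orientation: [0.161, 0.987, 0.0, -0.0]
force: [-0.1, -0.3, 0.5]
opening: 0.0
grasp_force: 0.0
```

>>> apply_moves(rows=[[-20,7,0,0],[-20,7,0,0],[-20,7,0,0],[-20,7,0,0],[-20,7,0,0],[0,0,0,0],[0,0,0,0],[0,0,0,0]])

```text
clock: 7.5
ee_pos: [0.3967, -0.0233, 0.3042]
orientation: [0.161, 0.987, 0.0, 0.0]
force: [-0.3, 0.4, -0.1]
opening: 0.0001
grasp_force: 0.0
```

```bash
python3 - <<'E'
from h import *
import cv2
o=status.get_obs(); C=cam("wrist",o); w=imaging.grab_frame("wrist"); s=imaging.grab_frame("top"); sc=imaging.grab_frame("scene")
print(o["ee_pos"])
a=cv2.resize(s[155:295,265:465],(600,420),interpolation=cv2.INTER_CUBIC)
T=cam("top")
c=np.array([.5757,-.0853]); th=-.3231; x=np.array([np.cos(th),np.sin(th)]); y=np.array([-x[1],x[0]])
for X in[(-.06,.045,.04)]+[(i*.135,j*.075,.018) for i in(-1,1) for j in(-1,1)]:
    p=(w2p(T,[*(c+x*X[0]+y*X[1]),X[2]])[0]-[264.6,154.6])*3; cv2.circle(a,tuple(int(i) for i in p),4,(0,0,255),1)
b=cv2.resize(sc[70:270,220:420],(200,200)); 
cv2.imwrite("pics/m2.png",np.hstack([a,np.vstack([b,np.zeros((220,200,3),np.uint8)])]))
E
```

```text
[ 0.39674547 -0.02334977  0.30417964]
```

View pics/m2.png

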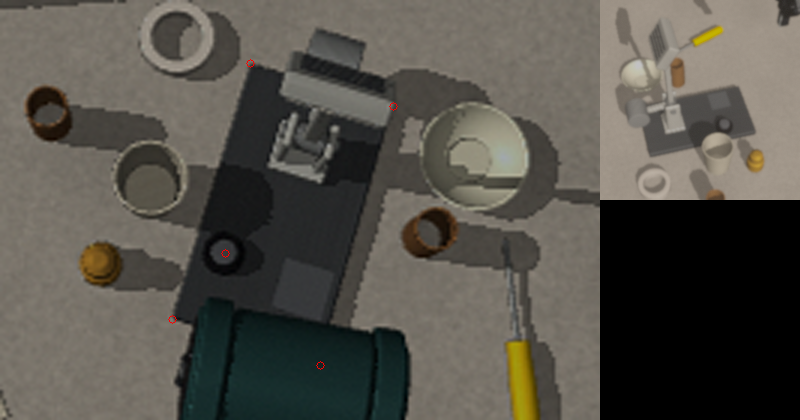

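The arm is raised. The red markers show the foot hasn't moved, and the switch is at (225,253) as computed. I'll move over the switch.

>>> apply_moves(rows=[[17,0,0,0],[17,0,0,0],[17,0,0,0],[17,0,0,0],[17,0,0,0],[17,0,0,0],[17,0,0,0],[17,0,0,0]])

```text
clock: 8.45
ee_pos: [0.5337, -0.0234, 0.3035]
orientation: [0.161, 0.987, 0.0, -0.001]
force: [-0.2, 0.1, 0.1]
opening: -0.0002
grasp_force: 0.0
```

>>> apply_moves(rows=[[0,0,-30,0],[0,0,-30,0],[0,0,-30,0],[0,0,-30,0],[0,0,-30,0],[0,0,-30,0],[0,0,-20,0],[0,0,0,0]])

```text
clock: 9.25
ee_pos: [0.5301, -0.023, 0.0997]
orientation: [0.161, 0.987, -0.0, -0.005]
force: [0.6, -0.0, -0.4]
opening: 0.0002
grasp_force: 0.0
```

>>> apply_moves(rows=[[0,0,-10,0],[0,0,-10,0],[0,0,-10,0],[0,0,0,0],[0,0,0,0]])

```text
clock: 9.75
ee_pos: [0.5326, -0.0232, 0.0743]
orientation: [0.161, 0.987, 0.0, 0.0]
force: [-0.2, 0.6, -0.7]
opening: -0.0001
grasp_force: 0.0
```

```bash
python3 - <<'E'
from h import *
import cv2
o=status.get_obs(); C=cam("wrist",o); w=imaging.grab_frame("wrist"); sc=imaging.grab_frame("scene")
print(o["ee_pos"])
p=w2p(C,[[.5331,-.0236,.04]])[0]; print(p); cv2.circle(w,tuple(int(i) for i in p),5,(0,0,255),1)
b=cv2.resize(sc[90:250,250:410],(400,400),interpolation=cv2.INTER_CUBIC); 
cv2.imwrite("pics/m3.png",np.hstack([cv2.resize(w[150:400,200:450],(400,400)),b]))
E
```

```text
[ 0.53257797 -0.02322544  0.07428248]
[324.17213041 253.8130814 ]
```

View pics/m3.png

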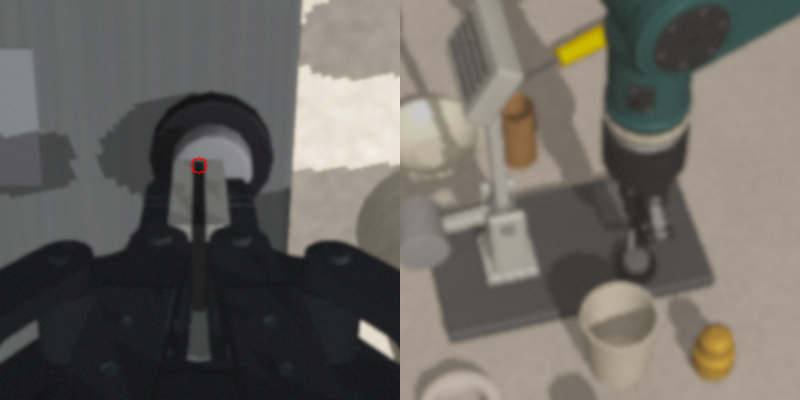

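The fingertips are above the switch but about 3.5 mm off towards -y, with the button centre at about (212,161) against the tip at (199,165). The arm is still up. I'll correct the offset and press.

>>> apply_moves(rows=[[1,3.3,-4,0],[0,0,-4,0],[0,0,-4,0],[0,0,-2,0],[0,0,-2,0],[0,0,-2,0],[0,0,-1.5,0],[0,0,0,0]])

```text
clock: 10.65
ee_pos: [0.5335, -0.02, 0.0548]
orientation: [0.161, 0.987, 0.0, -0.0]
force: [-1.9, 0.1, 2.2]
opening: 0.0004
grasp_force: 1.0
```

>>> apply_moves(rows=[[0,0,-1,0],[0,0,-1,0],[0,0,0,0]])

```text
clock: 10.95
ee_pos: [0.5335, -0.0199, 0.0528]
orientation: [0.161, 0.987, 0.0, 0.0]
force: [-1.5, -0.5, 3.9]
opening: -0.0001
grasp_force: 1.5
```

>>> apply_moves(rows=[[0,0,-1,0],[0,0,-1,0],[0,0,0,0]])

```text
clock: 11.25
ee_pos: [0.5336, -0.02, 0.0511]
orientation: [0.161, 0.987, 0.0, 0.0]
force: [-3.0, 0.2, 5.6]
opening: -0.0
grasp_force: 2.5
```

>>> apply_moves(rows=[[0,0,-1,0],[0,0,-1,0],[0,0,0,0]])

```text
clock: 11.55
ee_pos: [0.5336, -0.02, 0.0509]
orientation: [0.161, 0.987, -0.0, 0.0]
force: [-6.2, 0.7, 12.3]
opening: 0.0001
grasp_force: 6.7
```

The force rose from 5.6 to 12.3 N with no further travel, so the switch is on its stop. I'll let go and retreat.

>>> apply_moves(rows=[[0,0,3,0],[0,0,4,0],[0,0,10,0],[0,0,20,0],[0,0,30,0],[0,0,30,0],[0,0,30,0],[0,0,30,0]])

```text
clock: 12.35
ee_pos: [0.5337, -0.0199, 0.207]
orientation: [0.161, 0.987, 0.0, 0.0]
force: [0.3, -0.2, -0.0]
opening: -0.0001
grasp_force: 0.0
```

>>> apply_moves(rows=[[-20,5,20,0],[-20,5,20,0],[-20,5,20,0],[-20,5,0,0],[-20,0,0,0],[-20,0,0,0],[0,0,0,0],[0,0,0,0]])

```text
clock: 13.15
ee_pos: [0.4139, 0.0, 0.2661]
orientation: [0.161, 0.987, 0.0, 0.001]
force: [0.0, -0.1, -0.6]
opening: 0.0002
grasp_force: 0.0
```

```bash
python3 - <<'E'
from h import *
import cv2
s=imaging.grab_frame("top"); print(status.get_obs()["force"])
a=cv2.resize(s[155:295,265:465],(600,420),interpolation=cv2.INTER_CUBIC)
T=cam("top")
c=np.array([.5757,-.0853]); th=-.3231; x=np.array([np.cos(th),np.sin(th)]); y=np.array([-x[1],x[0]])
for X in[(-.06,.045,.04)]+[(i*.135,j*.075,.018) for i in(-1,1) for j in(-1,1)]:
    p=(w2p(T,[*(c+x*X[0]+y*X[1]),X[2]])[0]-[264.6,154.6])*3; cv2.circle(a,tuple(int(i) for i in p),4,(0,0,255),1)
cv2.imwrite("pics/m4.png",a)
E
```

```text
[ 1.33992623 -0.07493148 -0.10509883]
```

View pics/m4.png

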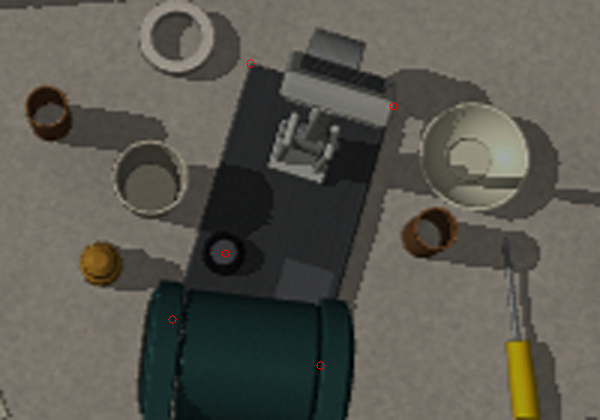

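The arm is still raised, the foot and the things around it haven't moved, and the button at (225,253) is free. The stop came at tip height 33.9 mm, matching the 6 mm of full travel.

```bash
python3 -c "
from cell import hand_in
print(hand_in())"
```

```text
the job is handed in; nothing more can be done
None
```

I pushed the lamp arm over and it stayed raised. I then pressed the switch to its stop and let go. The last picture shows the foot and the things around it unmoved. I handed the job in at about 13 s on the clock; no verdict came back.

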